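# Rack the sample vessels in reverse order

### The job

Move the four vessels from the wooden board into the pockets of the grey rack for measuring in reverse order: the one that stands leftmost on the board, seen from the robot, goes into the rightmost pocket, the second from the left into the second from the right, and so on. Stand each one upright on the floor of its pocket, and do not tip any of them over on the way.

Things in the scene. Friction and masses are not known exactly. Their poses are not given: they have to be found in the camera images.
- dropper: amber dropping bottle with red teat, loose, 85 g, rigid: body 42 mm across, straight up to 46 mm high, shoulder narrowing to 17 mm at 67 mm; black collar 22 mm across from 64 to 73 mm; teat 13 mm across from 78 mm to its top at 108 mm. Origin: centre of its underside; z up. Take it with the fingertips on the upper straight body (tips 36 mm up, teat free between the fingers), or by collar or teat
- cylinder: narrow clear measuring cylinder on a blue foot, loose, about 55 g: tube 21 mm across up to 150 mm high, foot 48 mm across and 6 mm thick. Origin: centre of its underside; z up along its axis
- jar: squat white jar with a black screw cap, loose, about 90 g: straight body 48 mm across up to 40 mm, cap 46 mm across from 41 mm to the top, 56 mm high in all. Origin: centre of its underside; z up along its axis
- vial: slim clear vial with a black screw cap, loose, about 50 g: straight body 30 mm across up to 69 mm, cap 28 mm across from 70 mm to the top, 86 mm high in all. Origin: centre of its underside; z up along its axis
- disc_dropper: cork disc, 60 mm across and 3 mm thick, fixed on the wooden board, on which the dropping bottle stands at the start; it keeps marking that place after the vessel is taken. Origin: centre of its underside, on the board's top; z up
- disc_cylinder: cork disc, 60 mm across and 3 mm thick, fixed on the wooden board, on which the measuring cylinder stands at the start; it keeps marking that place after the vessel is taken. Origin: centre of its underside, on the board's top; z up
- disc_jar: cork disc, 60 mm across and 3 mm thick, fixed on the wooden board, on which the squat jar stands at the start; it keeps marking that place after the vessel is taken. Origin: centre of its underside, on the board's top; z up
- disc_vial: cork disc, 60 mm across and 3 mm thick, fixed on the wooden board, on which the slim vial stands at the start; it keeps marking that place after the vessel is taken. Origin: centre of its underside, on the board's top; z up
- board: wooden start board, fixed, 94 x 350 mm, its top 12 mm above the worktop, carrying the four cork discs in a row at y = +126, +42, -42 and -126 mm of its own frame (which vessel stands on which place changes). Origin: centre of its underside; its y axis runs along the row towards the robot's left, x away from the robot. It may be the nearer or the farther of the two
- rack: grey rack, fixed, 94 x 350 mm and 22 mm high, with four round pockets 66 mm across and 12 mm deep (pocket floor 10 mm above the worktop) in a row at x = 0, y = +126, +42, -42 and -126 mm of its own frame; empty at the start. Each pocket takes any of the vessels. Origin: centre of its underside; its y axis runs along the row towards the robot's left, x away from the robot
Not all that is in view belongs to the job. What is shaped like the dropper but purple is not meant. Leave any pink look-alike of the cylinder alone.

How it is judged:
By the outcome, as a careful person would: the job done as asked, in the order asked, and still so for the second after the job is handed in, with the robot touching nothing.
It also fails if it takes over 109 s, if anything falls off the work surface, if the arm or the gripper's body presses on something with over 40 N, if the wrist force passes 120 N, or if a joint passes its speed limit or range.

### The arm

A 7-joint arm with a two-finger parallel gripper is mounted at the origin on a cart in front of the work surface, level with it; the furniture and walls round the work are solid. World frame = base frame: x ahead of the robot, y to its left, z up, the work surface at z = 0. Lengths are in m, angles in rad, forces in N, time in s.
With the tool pointing down it reaches from about 0.35 to 0.9 m from the base axis. Payload 19.9 kg.
Tool frame: the origin (TCP) lies between the finger pads; the fingertips stand 19 mm ahead of it and the grasp point (between the pads) is the TCP; z points along the fingers, y is the line along which they close (so a half turn about z gives the same grasp; the last joint's range is limited). The gripper opens to 94 mm and grips with 3 to 60 N. Pads are 16 mm wide; open, the fingers measure 119 mm over their backs; the gripper's body (75 mm by 177 mm) begins 78 mm behind the grasp point.
Start: joints at [-1.337, 0.417, -0.01, 1.614, 0.005, 1.111, -0.053], TCP at [0.17, 0.601, 0.224] pointing down, gripper open.
Joint ranges: [-2.81, 2.81], [-0.39, 2.02], [-1.27, 1.25], [0.06, 2.57], [-1.19, 4.33], [0.19, 2], [-2.82, 2.82]. Speed limits (rad/s): [1.89, 1.89, 2.39, 2.39, 3.01, 3.01, 3.01].

### API

Orientations are given as a 3x3 rotation matrix whose columns are the frame's x, y, z axes.
In Python, from rig import robot gives the robot as it stands. Calls block until the motion is done:
- robot.move_ptp(position, orientation): joint-space move of the TCP to a pose.
- robot.move_linear(position, velocity=0.15, frame=None, threshold=None): straight line of the TCP; frame=None keeps the orientation; velocity is the mean speed in m/s. With threshold (N) it stops when the force on the tool has changed by that much, and returns True; else False.
- robot.goto_joints(angles): joint-space move.
- robot.gripper_to(opening): finger opening in m; the grip force is fixed at half the most; returns when the fingers have stopped.
- robot.pause(seconds).
- robot.ik(position, orientation): joint angles nearest the present ones, or None.
- robot.get_state(): the state.
- robot.grab_frame(name): name is "side" or "top" or "wrist"; returns the picture (400x640x3 uint8, red, green, blue); there is no depth.
- robot.camera_info(name): a dict with "fx", "fy", "cx", "cy" (pixels), "rvec" (rotation vector, rad) and "tvec" (3), from world to camera coordinates, as OpenCV has them. Camera axes: x right, y down, z forward; pixel columns grow to the right and rows downward; lengths in m; the calibration is good to about 2 mm. A picture is of the moment at which its call begins: read the wrist's pose just before it. camera_info takes no time and is no camera call; for the wrist camera it gives the pose at the moment of the call.
A pose or a line that the arm cannot do raises robot.PlanningError and nothing moves.
- robot.sign_off(): hands the job in; it is judged then, once.
The state is a dict: "time": time; "qpos": joint angles; "joint_vel": joint speeds; "effort": joint torques, N m; "ee_pos": TCP position; "tool_rot": TCP orientation; "force": force on the tool from outside, world axes, zero at the start; "moment": the same for the moment, N m; "opening": finger opening in m; "grasp_force": force on a finger pad.
Only numpy, scipy, OpenCV 4.12 (cv2) and the standard library are available. Lean on these libraries where they do the work, as an engineer would, in place of code of your own. Each camera call takes 0.05 s, during which the arm holds its last target. There are 200 camera calls.

## Working session

There is one attempt and no reset: what is moved stays moved. The work goes in short steps, each a Python script; the robot and the scene stay as the last script left them, time stands still between calls to the robot, and variables do not carry over. Pictures are saved under pics/ and viewed, at most 14 in all, crops included, and the job is handed in when it is done.

```bash
mkdir -p pics; ls; python3 - <<'E'
from rig import robot
import cv2
for n in("top","side"):
    cv2.imwrite(f"pics/{n}0.png",robot.grab_frame(n)[...,::-1])
    print(n,robot.camera_info(n))
s=robot.get_state();print(s["time"],s["ee_pos"],s["tool_rot"],s["opening"])
E
```

```text
pics
top {'fx': 503.1239155747578, 'fy': 503.1239155747578, 'cx': 312.8218488817305, 'cy': 194.26955387174212, 'rvec': array([ 2.09744227, -2.13451001,  0.17502004]), 'tvec': array([0.06205919, 0.60295507, 0.90008513])}
side {'fx': 377.47922209425013, 'fy': 377.47922209425013, 'cx': 317.98545358678814, 'cy': 198.44625704615993, 'rvec': array([ 2.08848427, -0.33992789,  0.20306365]), 'tvec': array([-0.5565417 ,  0.15235231,  0.67952268])}
0.1 [0.17012612 0.60105309 0.22390989] [[-9.62204729e-01  2.72327025e-01 -2.25204960e-04]
 [ 2.72327107e-01  9.62204122e-01 -1.08363764e-03]
 [-7.84106742e-05 -1.10401068e-03 -9.99999388e-01]] 0.0938371696220503
```

View pics/top0.png

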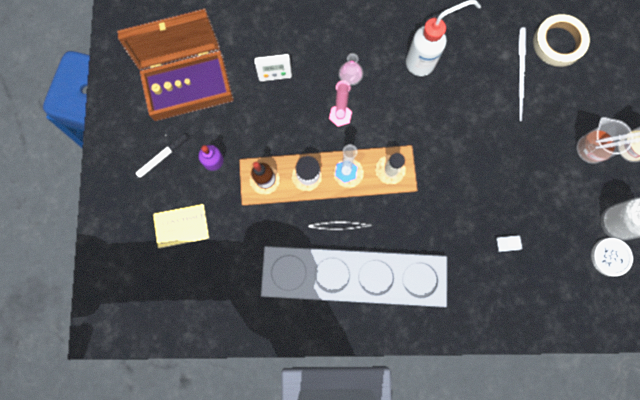

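View pics/side0.png

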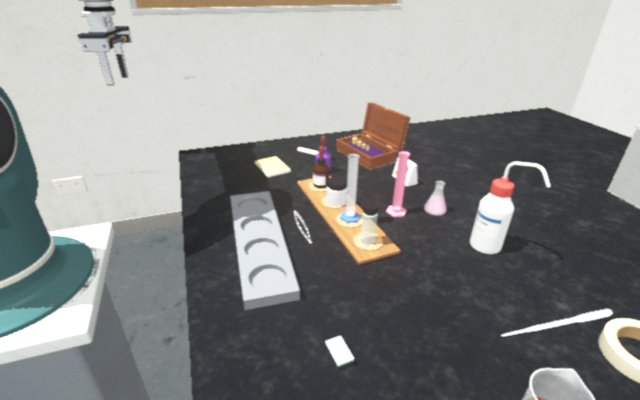

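The top view shows the board with, from the left, dropper (263,175), jar (307,173), cylinder (347,170) and vial (392,168). The rack pockets are at (289,272), (332,275), (376,278) and (420,279). The side view agrees. Look-alikes are the purple dropper (209,157) and the pink cylinder (341,100), neither of them on the board. Next is an enlarged crop for measuring and to check this choice.

```bash
python3 - <<'E'
import cv2
i=cv2.imread("pics/top0.png")[135:315,230:455]
cv2.imwrite("pics/crop.png",cv2.resize(i,None,fx=3.3,fy=3.3,interpolation=cv2.INTER_CUBIC))
E
cat > h.py <<'E'
from rig import robot
import numpy as np, cv2
def ray(ci,px,z):
    """pixel -> world point at height z"""
    R,_=cv2.Rodrigues(ci["rvec"]); c=-R.T@ci["tvec"]
    d=R.T@np.array([(px[0]-ci["cx"])/ci["fx"],(px[1]-ci["cy"])/ci["fy"],1.])
    return c+d*(z-c[2])/d[2]
def down(phi):
    """tool down, closing line (tool y) at angle phi from world y"""
    c,s=np.cos(phi),np.sin(phi)
    y=np.array([-s,c,0]);z=np.array([0,0,-1.]);return np.column_stack([np.cross(y,z),y,z])
E
```

```text
(no output)
```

View pics/crop.png

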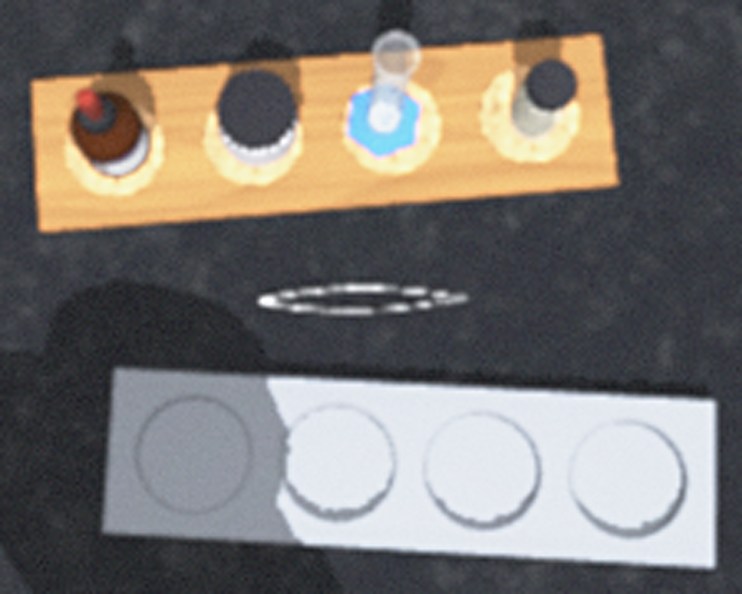

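The crop confirms amber dropper, white jar with black cap, blue-foot cylinder and vial. Board corners are (32,79), (602,35), (619,185), (40,232), and rack corners are (113,368), (717,400), (716,568), (103,533). Vessel tops are teat (90,103), jar cap (257,108), cylinder rim (397,55), cylinder foot (382,121) and vial cap (550,84).

```bash
python3 - <<'E'
from h import *
ci=robot.camera_info("top")
P=lambda p,z:ray(ci,(230+(p[0]-1.15)/3.3,135+(p[1]-1.15)/3.3),z)
for n,cs,z in(("board",[(32,79),(602,35),(619,185),(40,232)],.012),("rack",[(113,368),(717,400),(716,568),(103,533)],.022)):
    q=np.array([P(c,z) for c in cs]);c=q.mean(0)
    l=(q[0]+q[3]-q[1]-q[2])/2; w=(q[0]+q[1]-q[2]-q[3])/2
    y=l/np.linalg.norm(l)
    print(n,c.round(4),np.linalg.norm(l).round(4),np.linalg.norm(w).round(4),"yaw",np.arctan2(-y[0],y[1]).round(4))
    for k in(.126,.042,-.042,-.126):print("  ",(c+k*y).round(4)[:2])
for k,(p,z) in dict(teat=((90,103),.123),jar=((257,108),.071),rim=((397,55),.165),foot=((382,121),.021),vial=((550,84),.101)).items():print(k,P(p,z).round(4))
for p in[(195,455),(340,461),(482,469),(627,478)]:print("pocket",P(p,.022).round(4))
for p in[(115,145),(253,136),(392,127),(530,114)]:print("disc",P(p,.015).round(4))
E
```

```text
board [0.6516 0.0223 0.012 ] 0.3499 0.0946 yaw 0.0606
   [0.6439 0.148 ]
   [0.649  0.0642]
   [ 0.6541 -0.0197]
   [ 0.6592 -0.1035]
rack [ 0.4501 -0.0242  0.022 ] 0.3517 0.0952 yaw -0.0705
   [0.459  0.1015]
   [0.4531 0.0177]
   [ 0.4472 -0.0661]
   [ 0.4413 -0.1499]
teat [0.6451 0.1495 0.123 ]
jar [0.6531 0.0604 0.071 ]
rim [ 0.6569 -0.015   0.165 ]
foot [ 0.6557 -0.0133  0.021 ]
vial [ 0.6561 -0.1029  0.101 ]
pocket [0.4587 0.1006 0.022 ]
pocket [0.4539 0.0166 0.022 ]
pocket [ 0.448  -0.0653  0.022 ]
pocket [ 0.4415 -0.1485  0.022 ]
disc [0.6454 0.1484 0.015 ]
disc [0.6493 0.0646 0.015 ]
disc [ 0.6532 -0.0196  0.015 ]
disc [ 0.6596 -0.1032  0.015 ]
```

Sizes and spacings match the given ones to within about 2 mm, and the vessel tops agree with the discs. I'll grasp with the fingers closing across the row. First I check IK, then move above the dropper and look with the wrist camera.

```bash
cat >> h.py <<'E'
BY,RY=.0606,-.0705
H=dict(dropper=.055,jar=.041,cylinder=.085,vial=.047)   # grasp height over underside
W=dict(dropper=.042,jar=.048,cylinder=.021,vial=.030)
S=dict(dropper=(.6448,.1487),jar=(.652,.0615),cylinder=(.6560,-.0140),vial=(.6570,-.1030))
D=dict(dropper=(.4414,-.1492),jar=(.4476,-.0657),cylinder=(.4535,.0172),vial=(.4588,.1010))
E
python3 - <<'E'
from h import *
ci=robot.camera_info("top")
print("pink foot",ray(ci,(341,118),.005),"pink rim",ray(ci,(345,82),.15))
for s in(1,-1):
    for k in S:
        for xy,y,b in((S[k],BY,.015),(D[k],RY,.010)):
            for z in(b+H[k],.2+H[k]):
                q=robot.ik([*xy,z],down(y+s*np.pi/2)); print(s,k,None if q is None else np.round(q,2))
E
```

```text
pink foot [ 0.772228   -0.00814526  0.005     ] pink rim [ 0.78896774 -0.01075004  0.15      ]
1 dropper [ 0.41  0.95 -1.09  1.6   0.9   1.17  2.31]
1 dropper [ 0.4   0.69 -1.09  1.45  0.62  1.36  2.49]
1 dropper [-0.59  0.65  1.08  2.15 -0.81  0.83 -2.2 ]
1 dropper [-0.72  0.16  1.09  1.98 -0.16  1.09 -2.78]
1 jar [-0.82  0.98  1.08  1.68 -0.96  1.11 -2.53]
1 jar [ 0.55  0.69 -1.09  1.49  0.62  1.33  2.61]
1 jar [-0.78  0.67  1.08  2.19 -0.87  0.81 -2.33]
1 jar None
1 cylinder [-0.7   0.9   1.08  1.65 -0.86  1.14 -2.47]
1 cylinder [-0.7   0.65  1.08  1.48 -0.57  1.36 -2.67]
1 cylinder [ 0.79  0.53 -1.08  2.11  0.63  0.87  2.4 ]
1 cylinder None
1 vial [-0.56  0.98  1.08  1.65 -0.95  1.12 -2.29]
1 vial [-0.56  0.7   1.08  1.5  -0.63  1.32 -2.5 ]
1 vial [-0.29  0.4   0.01  2.12 -0.    0.63  2.79]
1 vial [-0.52  0.11  0.25  1.97 -0.03  1.07  2.82]
-1 dropper [-0.68  0.73  0.6   1.64 -0.49  0.92  0.16]
-1 dropper [-0.7   0.52  0.62  1.5  -0.31  1.22  0.03]
-1 dropper [-0.54  0.6   1.    2.15 -0.73  0.78  0.86]
-1 dropper [-0.8   0.19  1.2   1.98 -0.2   1.1   0.41]
-1 jar [-0.56  0.75  0.61  1.67 -0.52  0.9   0.32]
-1 jar [-0.62  0.54  0.69  1.53 -0.36  1.2   0.2 ]
-1 jar [-0.69  0.59  0.95  2.18 -0.74  0.73  0.69]
-1 jar [-0.79  0.11  0.93  2.03 -0.1   1.05  0.13]
-1 cylinder [-0.46  0.69  0.62  1.64 -0.47  0.96  0.39]
-1 cylinder [-0.53  0.52  0.75  1.48 -0.36  1.29  0.31]
-1 cylinder [-0.68  0.37  0.68  2.15 -0.35  0.73  0.15]
-1 cylinder [-0.8   0.04  0.72  1.96 -0.03  1.15 -0.14]
-1 vial [-0.32  0.76  0.64  1.64 -0.54  0.93  0.57]
-1 vial [-0.43  0.59  0.82  1.5  -0.45  1.24  0.51]
-1 vial [-0.69  0.44  0.49  2.13 -0.34  0.65 -0.04]
-1 vial [-0.82  0.12  0.59  1.97 -0.08  1.07 -0.27]
```

```bash
python3 - <<'E'
from h import *
robot.move_ptp([*S["dropper"],.26],down(BY-np.pi/2))
ci=robot.camera_info("wrist");cv2.imwrite("pics/w1.png",robot.grab_frame("wrist")[...,::-1])
R,_=cv2.Rodrigues(ci["rvec"])
for n,z in(("dropper",.123),("jar",.071),("cylinder",.021),("vial",.101)):
    p,_=cv2.projectPoints(np.array([[*S[n],z]]),ci["rvec"],ci["tvec"],np.array([[ci["fx"],0,ci["cx"]],[0,ci["fy"],ci["cy"]],[0,0,1]]),None);print(n,p.ravel().round(1))
s=robot.get_state();print(s["time"],s["ee_pos"],s["force"])
E
```

```text
dropper [316.2 196.4]
jar [317.5 254.7]
cylinder [316.7 287.7]
vial [313.3 383.5]
2.4917 [0.64451741 0.14984139 0.25985564] [ 1.12148163  0.25376851 -0.2313731 ]
```

View pics/w1.png

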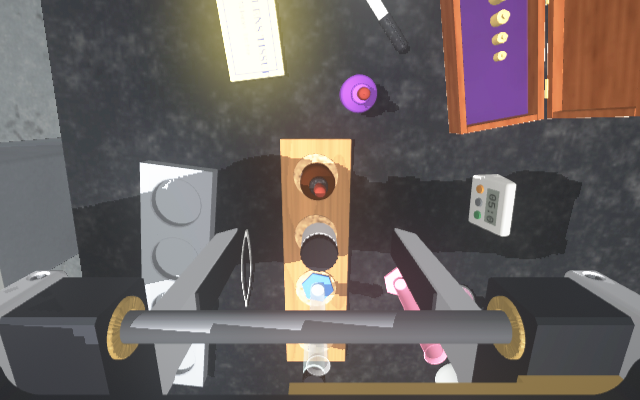

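The wrist view shows the teat tip at (319,186), the jar cap at (319,250) and the cylinder foot at (317,287). These are close to the predictions, and I'll turn the offsets into millimetres.

```bash
python3 - <<'E'
from h import *
ci=robot.camera_info("wrist")
for n,p,z in(("teat",(319,186),.123),("body lower",(318,182),.061),("jar",(319,250),.071),("foot",(317,287),.021),("disc dropper/board corner",(280,139),.012),("corner",(351,139),.012)):print(n,ray(ci,p,z).round(4))
E
```

```text
teat [0.6469 0.1593 0.123 ]
body lower [0.647  0.1502 0.061 ]
jar [0.6535 0.0677 0.071 ]
foot [ 0.6564 -0.0131  0.021 ]
disc dropper/board corner [0.5951 0.1938 0.012 ]
corner [0.6871 0.1995 0.012 ]
```

Across the row, which is the closing direction, the two views agree within 2 mm. Along the row, the wide pads tolerate the difference. I'll move the dropper first and check it.

```bash
cat >> h.py <<'E'
S.update(dropper=(.6458,.1500),jar=(.6525,.0640),cylinder=(.6562,-.0138))
def pick(n,s=S):
    R=down(BY-np.pi/2); h=H[n]; x,y=s[n]
    robot.gripper_to(min(W[n]+.036,.092))
    p=robot.get_state()["ee_pos"]
    robot.move_linear([x,y,max(.19+.019,.2)],.3,frame=R) if np.hypot(p[0]-x,p[1]-y)>.01 else None
    hit=robot.move_linear([x,y,.015+h],.14,threshold=15)
    robot.gripper_to(W[n]-.012)
    s=robot.get_state();print(n,"grip",hit,s["opening"],s["grasp_force"],s["ee_pos"],s["time"])
    robot.move_linear([x,y,.195+h],.2)
def place(n):
    R=down(RY-np.pi/2); h=H[n]; x,y=D[n]
    robot.move_linear([x,y,.195+h],.25,frame=R)
    s=robot.get_state();print(" carry",s["opening"],s["grasp_force"])
    robot.move_linear([x,y,.025+h],.15)
    robot.pause(.2)
    hit=robot.move_linear([x,y,.0085+h],.04,threshold=5)
    s=robot.get_state();print(" down",hit,s["ee_pos"]-[x,y,.010+h],s["force"])
    robot.gripper_to(W[n]+.012); robot.gripper_to(min(W[n]+.036,.092))
    robot.move_linear([x,y,.24],.2)
    print(" t",robot.get_state()["time"])
E
python3 - <<'E'
from h import *
pick("dropper"); place("dropper")
cv2.imwrite("pics/w2.png",robot.grab_frame("wrist")[...,::-1])
cv2.imwrite("pics/s2.png",cv2.resize(robot.grab_frame("side")[120:320,160:420,::-1],None,fx=3,fy=3))
E
```

```text
dropper grip False 0.040391802531982594 29.994153384249103 [0.64583174 0.14999174 0.07001371] 5.1583
 carry 0.04062255111407109 29.987103300057356
 down True [-2.95916252e-05  1.13045912e-04 -6.69411658e-04] [-0.68274433  0.57269655  0.31610918]
 t 11.7417
```

View pics/s2.png

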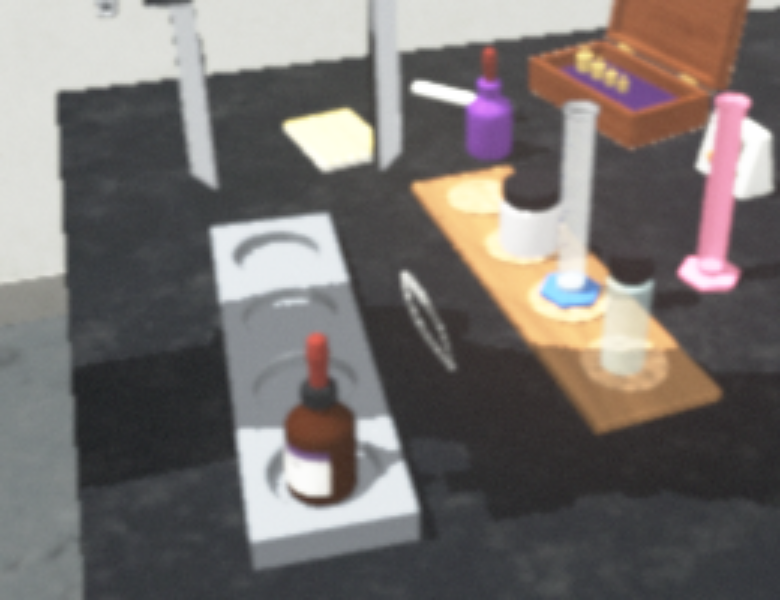

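The side view shows the dropper upright in the rightmost pocket, at about (320,450) in the crop, with the others untouched. Jar and cylinder next.

```bash
python3 - <<'E'
from h import *
pick("jar"); place("jar")
pick("cylinder"); place("cylinder")
cv2.imwrite("pics/s3.png",cv2.resize(robot.grab_frame("side")[120:320,160:420,::-1],None,fx=3,fy=3))
E
```

```text
jar grip False 0.047089360543239776 30.000392496585846 [0.65256653 0.06405044 0.05604684] 15.2417
 carry 0.04733052808655868 29.999853372573853
 down True [-0.00021678  0.00011717 -0.00101025] [ 0.01970195  0.10754391 -0.82040393]
 t 21.4083
cylinder grip False 0.020836123831251763 30.000080466270447 [ 0.6561783  -0.01379607  0.09998156] 24.5417
 carry 0.020667736961839215 29.999942779541016
 down True [-2.69388022e-04  9.75512866e-05 -7.22122195e-04] [ 0.4580139  -0.18731929 -1.40555104]
 t 30.3333
```

View pics/s3.png

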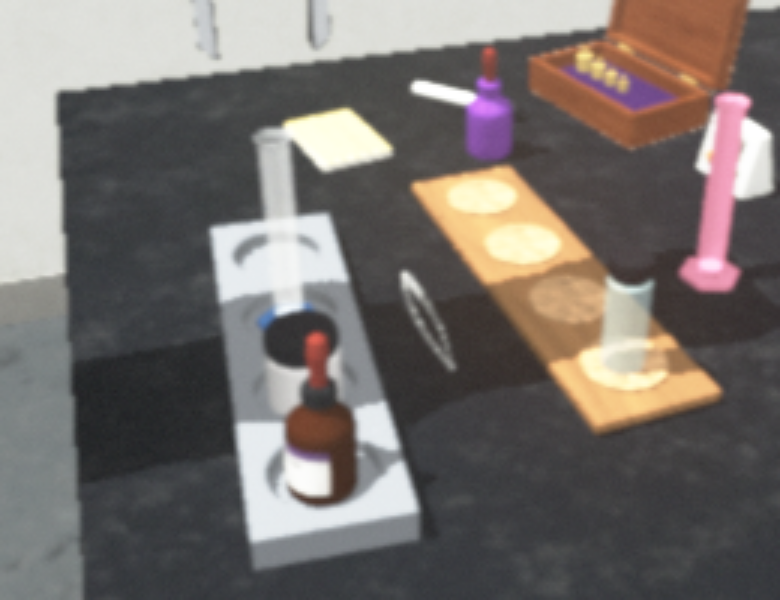

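Jar (300,365) and cylinder (285,230) are in their pockets. The cylinder's slight lean matches the wide-angle perspective at that place, and the top view will confirm it. The vial is last.

```bash
python3 - <<'E'
from h import *
pick("vial"); place("vial")
robot.move_linear([.46,.30,.30],.25)
a=robot.grab_frame("top")[230:320,250:460,::-1]; b=robot.grab_frame("side")[120:320,180:420,::-1]
a=cv2.resize(a,(560,240),interpolation=cv2.INTER_CUBIC);b=cv2.resize(b,(408,340),interpolation=cv2.INTER_CUBIC)
b=cv2.copyMakeBorder(b,0,0,0,152,cv2.BORDER_CONSTANT)
cv2.imwrite("pics/f.png",np.vstack([a,b]))
ci=robot.camera_info("top");K=np.array([[ci["fx"],0,ci["cx"]],[0,ci["fy"],ci["cy"]],[0,0,1]])
for n,t in(("dropper",.118),("jar",.066),("cylinder",.160),("vial",.096)):
    p,_=cv2.projectPoints(np.array([[*D[n],t]]),ci["rvec"],ci["tvec"],K,None);print(n,((p.ravel()-[250,230])*2.667).round())
E
```

```text
vial grip False 0.02960647492664919 29.99848186969757 [ 0.65702426 -0.10299095  0.06203207] 33.575
 carry 0.029639115215124835 29.997678101062775
 down True [-1.74068870e-04  2.61459300e-05 -6.79329823e-04] [-0.21683099 -0.08485044  0.36560824]
 t 39.8833
dropper [482. 130.]
jar [342. 124.]
cylinder [224. 113.]
vial [ 95. 110.]
```

View pics/f.png

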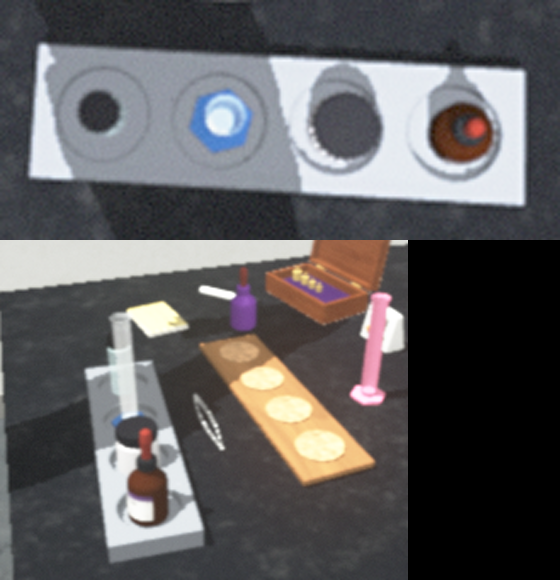

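The top view shows the vessel tops at vial (98,111), cylinder (226,116), jar (346,125) and dropper (478,128). All are within a few enlarged pixels of where upright vessels should appear, inside their pockets and in reverse order.

```bash
python3 -c "
from rig import robot
print(robot.sign_off())"
```

```text
the job is handed in; nothing more can be done
None
```

All four vessels stand upright in the rack in reverse order (from the left: vial, cylinder, jar, dropper), and the job was handed in after about 42 s of robot time.

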